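Open the drill bit case through its two-stage catch

ROBOT

A 7-joint arm with a two-finger parallel gripper is mounted at the origin on a cart in front of the work surface, level with it; the furniture and walls round the work are solid. World frame = base frame: x ahead of the robot, y to its left, z up, the work surface at z = 0. Lengths are in m, angles in rad, forces in N, time in s.
With the tool pointing down it reaches from about 0.4 to 0.85 m from the base axis. Payload 4.5 kg.
Tool frame: the origin (TCP) lies midway between the tips of the shut fingers; the grasp point (between the pads) lies 19 mm behind it; z points along the fingers, x is the direction in which the jaws open and shut, and the axes are right-handed (so a half turn about z gives the same grasp; the last joint's range is limited). The gripper opens to 88 mm and grips with 3 to 60 N. Pads are 18 mm wide; open, the fingers measure 123 mm over their backs; the gripper's body (75 mm by 187 mm) begins 45 mm behind the grasp point.
Start: joints at [1.168, 0.689, -0.195, 1.565, 0.157, 0.902, -0.215], TCP at [0.264, -0.566, 0.239] pointing down, gripper open.
Joint ranges: [-3.01, 3.01], [-0.46, 2.08], [-1.47, 1.51], [0.13, 2.56], [-1, 4.14], [0.04, 2.09], [-2.66, 2.66]. Speed limits (rad/s): [2.57, 2.57, 3.14, 3.14, 3.14, 3.14, 3.14].

INTERFACE

Orientations are given as a unit quaternion [x, y, z, w].
In Python, from workcell import status, camera, camera_params, manip gives the robot as it stands. The module is installed in compiled form; this text tells all that it offers.
- The arm moves only by the shell command python3 -m pendant 'ROWS' [FORCE]. ROWS is JSON, a list of rows, each a list of 7 numbers: the shift along the world's x, y, z in cm, then the turn, a rotation vector about the world's x, y, z in rad, then the finger opening in cm, from 0 to 8.81. A call has 1 to 5 rows; each row shifts and turns the pose as measured when the row begins; what a row does not reach is not made up. A row lasts 1/10 s, in which the tool goes at most 50 mm and 8.59 degrees, less where a joint would pass 70% of its speed; a pose out of reach is approached as far as the arm can. A call with a gripper value outside its range is refused whole. The fingers move at their own pace and stop on an object; FORCE is the grip in N (left out, the last holds). Time passes only in rows, so rows that do not move let the fingers close. It gives the time, the measured TCP pose, the force and the opening at its end, in the units of the state.
- status.read_state(): the state, without advancing time (a new reading comes with each control period).
- camera(name): name is "side" or "top" or "wrist"; returns the picture (420x560x3 uint8, red, green, blue); there is no depth.
- camera_params(name): a dict with "fx", "fy", "cx", "cy" (pixels), "dist_coeffs" ([k1, k2, p1, p2, k3] as OpenCV has them; the pictures are not rectified), "world_to_cam" (4x4, takes a point from world to camera coordinates). Camera axes: x right, y up, looking along -z (the intrinsics and any distortion apply to the point x, -y, -z); pixel columns grow to the right and rows downward; lengths in m; the calibration is good to about 2 mm. A picture is of the moment at which its call begins: read the wrist's pose just before it. camera_params takes no time and is no camera call; for the wrist camera it gives the pose at the moment of the call.
- manip.sign_off(): hands the job in, once; it reports no verdict.
The state is a dict: "time_s": time; "qpos": joint angles; "joint_vel": joint speeds; "joint_efforts": joint torques, N m; "ee_pos": TCP position; "ee_rot": TCP orientation; "wrist_force": force on the tool from outside, world axes, zero at the start; "ft_torque": the same for the moment, N m; "opening": finger opening in m.
Only numpy, scipy, OpenCV 4.12 (cv2) and the standard library are available. Lean on these libraries where they do the work, as an engineer would, in place of code of your own. Each camera call takes 0.05 s, during which the arm holds its last target.

TASK

Open the black drill bit case on the bench. First slide the red safety tab along its slot, away from the catch lever, until you feel it come up against its sprung stop - go gently, do not ram it - then swing the catch lever by its yellow bar up and fully back, without forcing it if it is still locked, and finally lift the lid by its silver bar until it stands about upright or beyond and leave it open. Do not disturb the pine block, the screw jar or the little yellow block beside it.

Things in the scene. Friction and masses are not known exactly. Their poses are not given: they have to be found in the camera images.
- case_seat (a point): Centre of the underside of the black drill bit case (100 deep x 150 wide x 34 high mm, fixed), on the bench top. Its axes are the case's: x to the rear (lid hinge), y to the left seen from the front, z up. All offsets given elsewhere are in this frame, lock shut. A grey lock housing (y -115 to +19 mm, 46 high) is fixed to the front, x -92 to -52 mm.
- tab_grip (a point): Centre of the red safety tab (16 in x, 12 in y, 24 high mm), on top of the lock housing, 46.5 to 70.5 mm above the bench; at (-75, -70, 58.5) mm with tab_slide 0. Slides only along the case's -y, away from the catch lever; stays where it is left (about 3 N of friction). On the housing between tab and lever there are 40 mm of room in y for a fingertip.
- tab_slide (a joint): Travel of the safety tab in m, 0 at the lock side, growing towards the case's -y. It starts between 0 and 3 mm.
- stop_buffer: The sprung rubber stop, hidden in the right end of the lock housing; origin at the face that the bolt meets, at (-75, -84, 36) mm. It is damaged when the bolt presses on it with more than 12 N (4 mm past first touch; about 15 N at the tab). When the tab is let go it springs back by no more than the stop was pressed in, and the bolt stays clear of the lever.
- catch_bar (a point): Centre of the yellow bar of the steel catch lever: a round bar 11 mm thick, 28 mm long, along the case's y, carried by a 14 mm wide stem from below. Shut it lies at (-22, -8, 62) mm, 28 above the lid. Pinch it on its two ends from above (fingers closing along y): it turns freely between the pads as the lever swings.
- catch_pivot (a point): Axis of the catch lever, along the case's y, at (-52, -8, 10) mm, fixed. The bar runs round it on a circle of 60 mm radius, up and towards the case's -x.
- catch_swing (a joint): Angle of the catch lever in rad, 0 shut, 1.25 fully back (hard stop); it stays where it is left (about 2 N at the bar). Its hook holds the lid until about 0.6. While the bolt is in, the lever gives only some 0.1 to 0.2 rad and then jams.
- catch_lever: The steel catch lever; its origin lies on its axis (as catch_pivot). Prised against the bolt with more than about 10 N at the yellow bar it is damaged.
- safety_tab: The tab with the bolt it carries, hidden in the housing; origin at the centre of the tab's foot. The bolt is set differently from case to case: somewhere between 9 and 27 mm of tab travel (from tab_slide 0) it meets a sprung stop, and only there is it clear of the lever. That point must be felt: from there the resistance rises by about 3 N per mm on top of the friction.
- lid_bar (a point): Centre of the silver bar on the lid: a round bar 11 mm thick, 26 mm long, along the case's y, on a 12 mm wide stem. Shut it lies at (-34, 52, 60) mm, 26 above the lid. Pinch it on its two ends from above (fingers closing along y): it turns freely between the pads as the lid rises.
- lid_hinge (a point): Point of the lid's hinge axis level with the silver bar, at (52, 52, 18) mm. The axis runs along the case's y; the bar runs round it on a circle of 96 mm radius, up and towards the case's +x.
- lid_swing (a joint): Angle of the lid in rad, 0 shut, 1.57 upright, 1.92 fully open; its stiff hinge stays where it is left.
- pine_block_mid (a point): Centre of the loose pine block, 52x72x33 mm, a bystander left of the case.
- cork_pad_mid (a point): Centre of the loose little yellow block, 26x60x14 mm, a bystander right of the jar.
- screw_jar_mid (a point): Centre of the loose white jar with a grey lid, 60 mm wide, 73 mm high, a bystander right of the lock housing (its side 30 mm or so from it).

How it is judged:
By the outcome, as a careful person would: the job done as asked, in the order asked, and still so for the second after the job is handed in, with the robot touching nothing.
It also fails if it takes over 61 s, if anything falls off the work surface, if the arm or the gripper's body presses on something with over 40 N, if the wrist force passes 120 N, or if a joint passes its speed limit or range.

## Working session

There is one attempt and no reset: what is moved stays moved. The work goes in short steps, Python scripts to look and compute and a shell command to move; the robot and the scene stay as the last step left them, time stands still between calls to the robot, and variables do not carry over. Pictures are saved under pics/ and viewed, and the job is handed in when it is done.

```bash
mkdir -p pics
cat > h.py <<'E'
import numpy as np, cv2
from workcell import status, camera, camera_params, manip
def snap(n,f):
    im=camera(n); cv2.imwrite('pics/'+f,im[:,:,::-1]); return im
def ray(p,u,v):
    K=np.array([[p['fx'],0,p['cx']],[0,p['fy'],p['cy']],[0,0,1]])
    q=cv2.undistortPoints(np.array([[[u,v]]],float),K,np.array(p['dist_coeffs'],float))[0,0]
    T=np.array(p['world_to_cam']);R=T[:3,:3];t=T[:3,3]
    return -R.T@t, R.T@np.array([q[0],-q[1],-1.])
def onz(p,u,v,z):
    o,d=ray(p,u,v); return o+d*(z-o[2])/d[2]
def tri(p1,a,p2,b):
    o1,d1=ray(p1,*a);o2,d2=ray(p2,*b)
    d1/=np.linalg.norm(d1);d2/=np.linalg.norm(d2)
    s=np.linalg.lstsq(np.c_[d1,-d2],o2-o1,rcond=None)[0]
    x,y=o1+s[0]*d1,o2+s[1]*d2
    return (x+y)/2,np.linalg.norm(x-y)
def proj(p,X):
    K=np.array([[p['fx'],0,p['cx']],[0,p['fy'],p['cy']],[0,0,1]])
    T=np.array(p['world_to_cam']);c=T[:3,:3]@np.array(X)+T[:3,3]
    return cv2.projectPoints(np.array([[c[0],-c[1],-c[2]]]),np.zeros(3),np.zeros(3),K,np.array(p['dist_coeffs'],float))[0][0,0]
E
python3 - <<'E'
from h import *
print(status.read_state())
for n in ('side','top','wrist'):
    snap(n,n+'0.png'); p=camera_params(n); T=np.array(p['world_to_cam']); print(n,p['fx'],p['dist_coeffs'],(-T[:3,:3].T@T[:3,3]).round(3),(-T[2,:3]).round(3))
E
```

```text
{'time_s': 0.0, 'qpos': array([ 1.16781649,  0.69000598, -0.19451386,  1.56630084,  0.15726702,
        0.90249851, -0.21513178]), 'joint_vel': array([ 2.04980988e-03, -8.55029065e-04, -1.17369830e-03,  5.54119621e-04,
        3.80903626e-05,  8.90493475e-04, -1.03671557e-03]), 'joint_efforts': array([-6.79905006e-04, -5.27557969e+01, -1.26664538e+00, -1.53426325e+01,
       -5.25597122e-02,  6.59855941e-03,  2.03568338e-04]), 'ee_pos': array([ 0.26409286, -0.5657835 ,  0.23790781]), 'ee_rot': array([ 8.43518484e-01, -5.37099371e-01, -7.96172652e-04, -4.45914209e-04]), 'wrist_force': array([-0.5476619 , -0.33019689,  0.22497981]), 'ft_torque': array([-0.03729766, -0.01743308,  0.03942142]), 'opening': 0.08806416461171895}
side 433.94648731390856 [-0.05092954  0.          0.          0.          0.        ] [0.241 0.631 0.524] [ 0.337 -0.783 -0.522]
top 382.320933994386 [-0.0221845  0.         0.         0.         0.       ] [ 0.447 -0.015  0.91 ] [ 0.085 -0.001 -0.996]
wrist 323.6164049323388 [0.01696282 0.         0.         0.         0.        ] [ 0.325 -0.538  0.384] [-0.238 -0.11  -0.965]
```

View pics/side0.png

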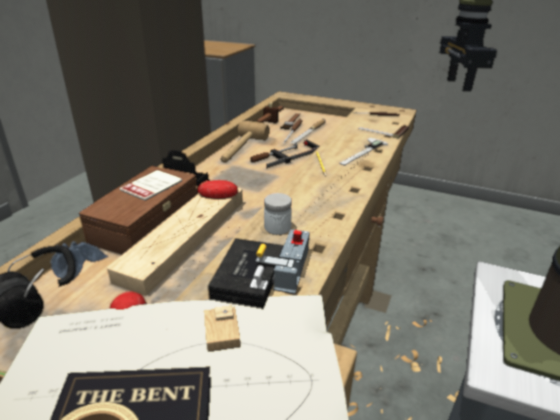

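View pics/top0.png

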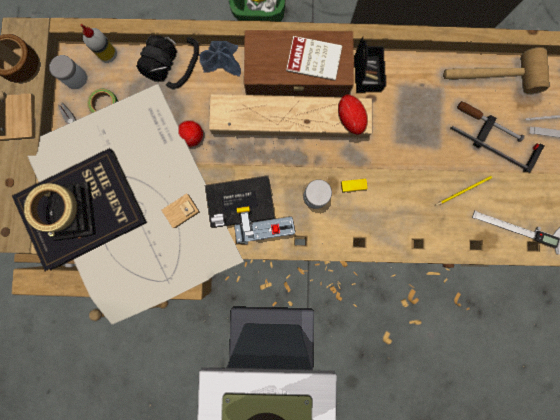

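The side view shows the case at about (255,268) and the red tab at (298,237). In the top view the case is at (240,203), the tab at (276,229), the yellow bar at (243,210), the silver bar at (217,219) and the jar at (317,193). I'll zoom in and segment next.

Run:
```python
import cv2
a=cv2.imread('pics/top0.png')[160:260,190:310]; b=cv2.imread('pics/side0.png')[215:315,200:320]
cv2.imwrite('pics/z0.png',cv2.hconcat([cv2.resize(x,None,fx=3.3,fy=5 if 0 else 3.3,interpolation=cv2.INTER_CUBIC) for x in (a,b)]))
```

```text
(no output)
```

View pics/z0.png

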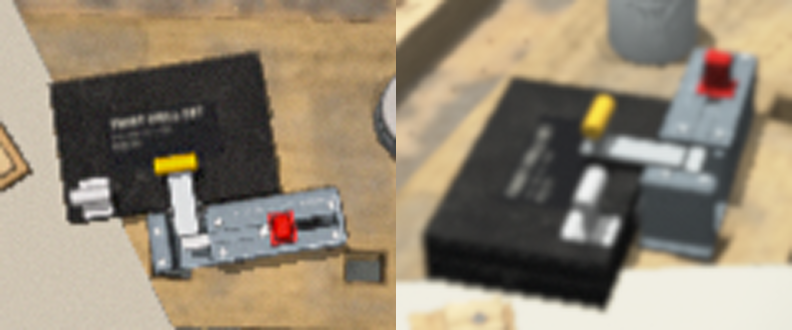

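Run:
```python
from h import *
P={n:camera_params(n) for n in('top','side')}
I={n:cv2.imread(f'pics/{n}0.png') for n in P}
roi={'top':(190,160,310,260),'side':(200,215,320,315)}
C={}
for n in P:
    x0,y0,x1,y1=roi[n]; h=cv2.cvtColor(I[n],cv2.COLOR_BGR2HSV)
    for k,m in(('yel',(h[...,0]>20)&(h[...,0]<32)&(h[...,1]>200)&(h[...,2]>120)),('red',((h[...,0]<6)|(h[...,0]>174))&(h[...,1]>170)&(h[...,2]>90))):
        mm=np.zeros(m.shape,np.uint8);mm[y0:y1,x0:x1]=m[y0:y1,x0:x1]
        nn,l,s,c=cv2.connectedComponentsWithStats(mm); i=1+np.argmax(s[1:,4]); C[n,k]=c[i]; print(n,k,s[i],c[i])
        if k=='yel': print(cv2.minAreaRect(np.argwhere(l==i)[:,::-1].astype(np.float32)))
for k in('yel','red'): print(k,tri(P['top'],C['top',k],P['side'],C['side',k]), 'onz', onz(P['top'],*C['top',k],.0655 if k=='red' else .064), onz(P['side'],*C['side',k],.062 if k=='yel' else .0585))
# dark lid
x0,y0,x1,y1=roi['top']
g=I['top'].max(2); m=np.zeros(g.shape,np.uint8); m[y0:y1,x0:x1]=(g[y0:y1,x0:x1]<62)
m=cv2.morphologyEx(m,cv2.MORPH_OPEN,np.ones((3,3)))
nn,l,s,c=cv2.connectedComponentsWithStats(m); i=1+np.argmax(s[1:,4]); ct=cv2.findContours((l==i).astype(np.uint8),0,2)[0][0]
hull=cv2.convexHull(ct); print(cv2.approxPolyDP(hull,2.5,True)[:,0].tolist())
for u,v in cv2.approxPolyDP(hull,2.5,True)[:,0]: print(u,v,onz(P['top'],u,v,.034).round(4))
```

```text
top yel [237 206  13   7  57] [242.71929825 209.14035088]
((242.77027893066406, 209.12161254882812), (4.438772678375244, 12.329923629760742), 80.53767395019531)
top red [272 225   8   9  61] [275.16393443 228.86885246]Traceback (most recent call last):
  File "<stdin>", line 10, in <module>
    return _wrapfunc(a, 'argmax', axis=axis, out=out, **kwds)
    return bound(*args, **kwds)
ValueError: attempt to get argmax of an empty sequence
```

Run:
```python
from h import *
P={n:camera_params(n) for n in('top','side')}
I={n:cv2.imread(f'pics/{n}0.png') for n in P}
roi={'top':(190,160,310,260),'side':(252,225,320,300)}
C={}
for n in P:
    x0,y0,x1,y1=roi[n]; h=cv2.cvtColor(I[n],cv2.COLOR_BGR2HSV)
    for k,m in(('yel',(h[...,0]>20)&(h[...,0]<32)&(h[...,1]>(200 if n=='top' else 170))&(h[...,2]>110)),('red',((h[...,0]<6)|(h[...,0]>174))&(h[...,1]>150)&(h[...,2]>90))):
        mm=np.zeros(m.shape,np.uint8);mm[y0:y1,x0:x1]=m[y0:y1,x0:x1]
        nn,l,s,c=cv2.connectedComponentsWithStats(mm); i=1+np.argmax(s[1:,4]); C[n,k]=c[i]; print(n,k,s[i],c[i])
for k in('yel','red'): print(k,tri(P['top'],C['top',k],P['side'],C['side',k]), 'onz', onz(P['top'],*C['top',k],.0655 if k=='red' else .064), onz(P['side'],*C['side',k],.062 if k=='yel' else .0585))
x0,y0,x1,y1=roi['top']
g=I['top'].max(2); m=np.zeros(g.shape,np.uint8); m[y0:y1,x0:x1]=(g[y0:y1,x0:x1]<62)
m=cv2.morphologyEx(m,cv2.MORPH_OPEN,np.ones((3,3)))
nn,l,s,c=cv2.connectedComponentsWithStats(m); i=1+np.argmax(s[1:,4]); ct=cv2.findContours((l==i).astype(np.uint8),0,2)[0][0]
hull=cv2.convexHull(ct)
for u,v in cv2.approxPolyDP(hull,2.5,True)[:,0]: print(u,v,onz(P['top'],u,v,.034).round(4))
```

```text
top yel [237 206  13   7  59] [242.76271186 209.16949153]
top red [271 224   9  10  66] [275.12121212 228.78787879]
side yel [257 244   9  12  66] [260.84848485 249.68181818]
side red [294 230   7   6  32] [296.96875 232.75   ]
yel (array([0.52073917, 0.06393535, 0.06485564]), np.float64(0.0012907071721861329)) onz [0.52021061 0.06377262 0.064     ] [0.52312368 0.06055067 0.062     ]
red (array([ 0.47944261, -0.0088367 ,  0.06831288]), np.float64(0.0023984767155344634)) onz [ 0.47841387 -0.00921097  0.0655    ] [ 0.48575509 -0.02229132  0.0585    ]
267 177 [0.599  0.0129 0.034 ]
273 218 [ 0.5042 -0.0035  0.034 ]
226 225 [0.4854 0.1038 0.034 ]
210 216 [0.5052 0.1413 0.034 ]
206 186 [0.5744 0.1533 0.034 ]
```

```bash
python3 -m pendant '[[1.7,4.6,0,0,0,0.1,0],[1.7,4.6,0,0,0,0.1,0],[1.7,4.6,0,0,0,0.1,0],[1.7,4.6,0,0,0,0.1,0],[1.7,4.6,0,0,0,0.1,0]]' 10 | tail -c 700; python3 -m pendant '[[1.7,4.6,0,0,0,0.1,0],[1.7,4.6,0,0,0,0.1,0],[1.7,4.6,0,0,0,0.1,0],[1.7,4.6,0,0,0,0.1,0],[1.7,4.6,0,0,0,0.1,0]]' | tail -c 700
```

```text
time_s: 0.65
ee_pos: [0.3453, -0.3366, 0.2364]
ee_rot: [0.951, -0.31, 0.0, 0.002]
wrist_force: [1.0, 0.5, -0.4]
opening: 0.0507
time_s: 1.15
ee_pos: [0.4303, -0.1015, 0.2367]
ee_rot: [0.998, -0.056, 0.002, 0.002]
wrist_force: [1.1, -0.5, -0.0]
opening: 0.0104
```

```bash
python3 -m pendant '[[1.5,4,0,0,0,0.1,0],[1.5,4,0,0,0,0.1,0],[1.5,4,0,0,0,0.08,0],[0,0,0,0,0,0,0]]' | tail -c 700
python3 - <<'E'
from h import *
s=status.read_state();print(s['ee_pos'],s['ee_rot'],s['wrist_force'])
snap('wrist','w1.png');p=camera_params('wrist');np.savez('w1.npz',**{k:np.array(v) for k,v in p.items()})
E
```

```text
time_s: 1.55
ee_pos: [0.4786, 0.0318, 0.2374]
ee_rot: [0.995, 0.097, 0.004, -0.0]
wrist_force: [0.2, -1.2, -1.1]
opening: 0.0006
[0.47856327 0.03177857 0.23737386] [ 9.95304869e-01  9.67019130e-02  4.09820411e-03 -4.02221302e-04] [ 0.15975721 -1.15743275 -1.06246809]
```

View pics/w1.png

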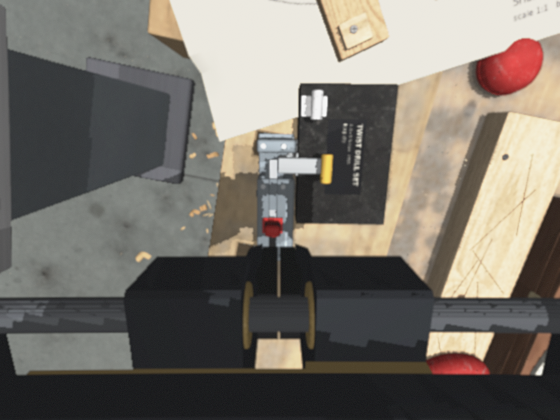

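The wrist view shows the lid's corners near (300,84), (398,84), (388,223) and (297,223). The yellow bar is at (327,168), the silver bar at (315,102) and the red tab at (272,227).

```bash
python3 - <<'E'
from h import *
p=dict(np.load('w1.npz')); I=cv2.imread('pics/w1.png');h=cv2.cvtColor(I,cv2.COLOR_BGR2HSV)
def comp(m,r):
    x0,y0,x1,y1=r;mm=np.zeros(m.shape,np.uint8);mm[y0:y1,x0:x1]=m[y0:y1,x0:x1]
    n,l,s,c=cv2.connectedComponentsWithStats(mm);i=1+np.argmax(s[1:,4]);return s[i],c[i],cv2.minAreaRect(np.argwhere(l==i)[:,::-1].astype(np.float32)),l==i
y=comp((h[...,0]>18)&(h[...,0]<32)&(h[...,1]>160)&(h[...,2]>110),(310,145,345,195)); print('yel',y[:3],onz(p,*y[1],.064))
r=comp(((h[...,0]<6)|(h[...,0]>174))&(h[...,1]>150)&(h[...,2]>60),(250,205,300,245)); print('red',r[:3],onz(p,*r[1],.0655))
s=comp((I.min(2)>150),(298,86,335,125)); print('sil',s[:3],onz(p,*s[1],.062))
d=comp(I.max(2)<75,(290,70,410,235)); q=cv2.approxPolyDP(cv2.convexHull(cv2.findContours(d[3].astype(np.uint8),0,2)[0][0]),4,True)[:,0]
for u,v in q: print(u,v,onz(p,u,v,.034).round(4))
E
python3 - <<'E'
import cv2
a=cv2.imread('pics/w1.png')[70:260,230:410];cv2.imwrite('pics/w1z.png',cv2.resize(a,None,fx=3.1,fy=3.1,interpolation=cv2.INTER_CUBIC))
E
```

```text
Traceback (most recent call last):
ValueError: attempt to get argmax of an empty sequence
```

View pics/w1z.png

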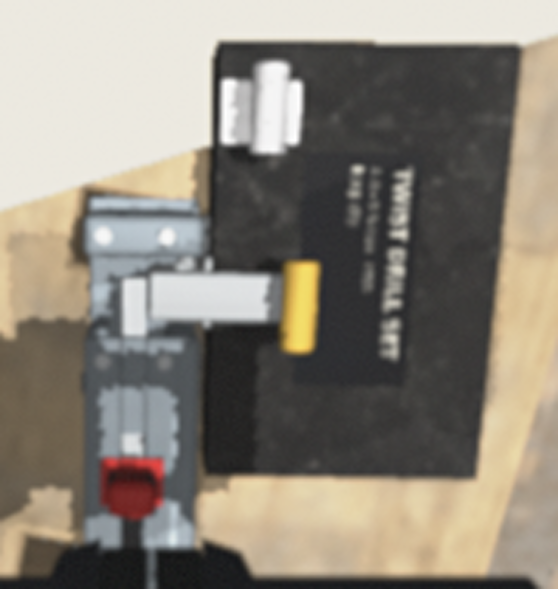

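Run:
```python
from h import *
p=dict(np.load('w1.npz')); I=cv2.imread('pics/w1.png');h=cv2.cvtColor(I,cv2.COLOR_BGR2HSV)
def comp(m,r):
    x0,y0,x1,y1=r;mm=np.zeros(m.shape,np.uint8);mm[y0:y1,x0:x1]=m[y0:y1,x0:x1]
    n,l,s,c=cv2.connectedComponentsWithStats(mm);i=1+np.argmax(s[1:,4]);return s[i],c[i],cv2.minAreaRect(np.argwhere(l==i)[:,::-1].astype(np.float32)),l==i
y=comp((h[...,0]>14)&(h[...,0]<34)&(h[...,1]>120)&(h[...,2]>110),(310,145,345,195)); print('yel',y[:3],onz(p,*y[1],.064))
r=comp(((h[...,0]<6)|(h[...,0]>174))&(h[...,1]>120)&(h[...,2]>60),(250,205,300,245)); print('red',r[:3],onz(p,*r[1],.0655))
s=comp((I.min(2)>150),(309,86,325,125)); print('sil',s[:3],onz(p,*s[1],.062))
d=comp(I.max(2)<75,(290,70,410,235)); q=cv2.approxPolyDP(cv2.convexHull(cv2.findContours(d[3].astype(np.uint8),0,2)[0][0]),4,True)[:,0]
for u,v in q: print(u,v,onz(p,u,v,.034).round(4))
# my read points from zoom: scale 3.1 offset 230,70
for nm,(u,v),z in [('lid FL',(218,44),.034),('RL',(522,46),.034),('RR',(474,476),.034),('tab +y top edge R',(164,458),.0705),('tab +y top L',(102,458),.0705),('tab -y mid',(133,518),.0705),('bar yel +y',(302,262),.064),('bar yel -y',(300,353),.064),('sil +y',(272,61),.062),('sil -y',(270,154),.062)]:
    print(nm,onz(p,230+u/3.1,70+v/3.1,z).round(4))
```

```text
yel (array([321, 154,  12,  30, 326], dtype=int32), array([326.54294479, 168.42638037]), ((326.5, 168.5), (29.0, 11.0), 90.0)) [0.52016041 0.05906202 0.064     ]
red (array([263, 218,  20,  20, 302], dtype=int32), array([272.16887417, 226.60264901]), ((272.5, 227.5), (19.0, 19.0), 90.0)) [ 0.47862457 -0.00974071  0.0655    ]
sil (array([309,  90,  16,  30, 405], dtype=int32), array([316.87901235, 104.93333333]), ((316.5, 104.5), (29.0, 15.0), 90.0)) [0.49789282 0.11537431 0.062     ]
302 84 [0.4817 0.1339 0.034 ]
396 86 [0.5751 0.1498 0.034 ]
381 222 [0.5994 0.0084 0.034 ]
296 222 [ 0.5054 -0.0096  0.034 ]
290 175 [0.4882 0.0414 0.034 ]
lid FL [0.4801 0.1334 0.034 ]
RL [0.5771 0.1513 0.034 ]
RR [0.602  0.0071 0.034 ]
tab +y top edge R [0.4873 0.0031 0.0705]
tab +y top L [ 0.4675 -0.0007  0.0705]
tab -y mid [ 0.4812 -0.019   0.0705]
bar yel +y [0.5179 0.0724 0.064 ]
bar yel -y [0.5239 0.0441 0.064 ]
sil +y [0.4957 0.1287 0.062 ]
sil -y [0.501  0.1024 0.062 ]
```

```bash
python3 -m pendant '[[-0.4,-1.7,-3,0,0.008,-0.02,0],[0,0,-4,0,0,0,0],[0,0,-4,0,0,0,0],[0,0,-2.5,0,0,0,0],[0,0,0,0,0,0,0]]' 10
python3 - <<'E'
from h import *
s=status.read_state();print(s['ee_pos'],s['ee_rot'],s['wrist_force'])
snap('wrist','w2.png');p=camera_params('wrist');np.savez('w2.npz',**{k:np.array(v) for k,v in p.items()})
snap('side','s2.png')
a=cv2.imread('pics/s2.png')[205:315,200:330];cv2.imwrite('pics/s2z.png',cv2.resize(a,None,fx=5,fy=5,interpolation=cv2.INTER_CUBIC))
E
```

```text
time_s: 2.1
ee_pos: [0.4724, 0.0037, 0.0988]
ee_rot: [0.997, 0.079, -0.001, 0.003]
wrist_force: [0.0, -0.4, -0.0]
opening: 0.0003
[0.47235969 0.0036982  0.0987555 ] [ 9.96895514e-01  7.86628063e-02 -6.37935137e-04  3.33003411e-03] [ 0.04863966 -0.37308314 -0.01995294]
```

View pics/w2.png

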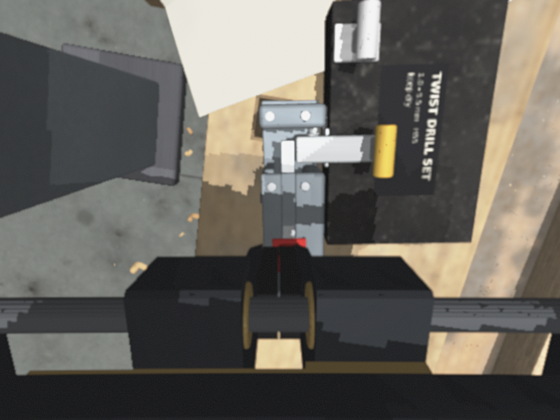

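View pics/s2z.png

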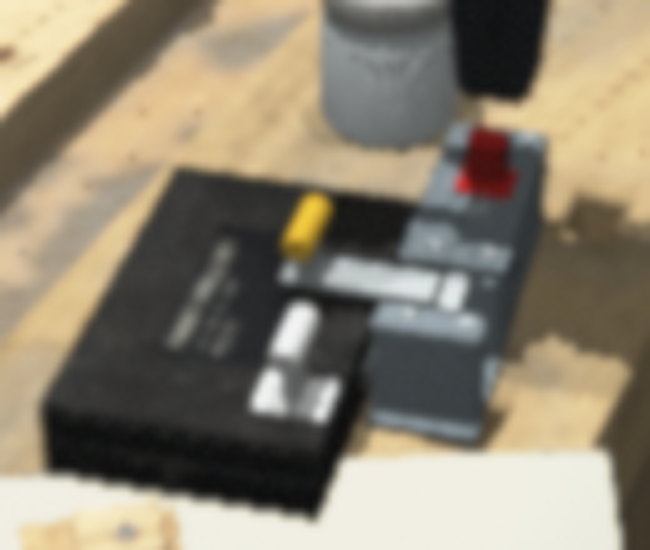

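Run:
```python
from h import *
p=dict(np.load('w2.npz')); I=cv2.imread('pics/w2.png');h=cv2.cvtColor(I,cv2.COLOR_BGR2HSV)
T=p['world_to_cam'];print('cam',-T[:3,:3].T@T[:3,3])
m=((h[...,0]>14)&(h[...,0]<34)&(h[...,1]>120)&(h[...,2]>110)).astype(np.uint8);m[:, :360]=0;m[:,410:]=0;m[:110]=0;m[200:]=0
n,l,s,c=cv2.connectedComponentsWithStats(m);i=1+np.argmax(s[1:,4]);print(s[i],c[i],onz(p,*c[i],.064),onz(p,s[i][0]+s[i][2]/2,s[i][1],.064),onz(p,s[i][0]+s[i][2]/2,s[i][1]+s[i][3],.064))
for u,v in((471,241),(329,241),(326,8)): print(onz(p,u,v,.034))
r=(((h[...,0]<6)|(h[...,0]>174))&(h[...,1]>120)).astype(np.uint8);r[:,:255]=0;r[:,320:]=0;r[:220]=0;r[255:]=0
q=np.argwhere(r);print('red rows',q.min(0),q.max(0));
u0,u1=q[:,1].min(),q[:,1].max();v0=q[:,0].min()
for z in(.047,.0705):print(z,onz(p,(u0+u1)/2,v0,z))
# side yellow/red w/ centroid
tp=camera_params('top');sp=camera_params('side')
X=np.array([.541,.072,0]);a=np.radians(10)
R=np.array([[np.cos(a),-np.sin(a),0],[np.sin(a),np.cos(a),0],[0,0,1]])
for nm,S in(('mid',[.541,.072,0]),('w',[.541,.0704,0]),('t',[.541,.0755,0])):
  for o in([50,-75,34],[50,75,34],[-50,75,34],[-22,-8,62],[-34,52,60],[-75,-70,70.5]):
    X=np.array(S)+R@np.array(o)/1e3;print(nm,o,'top',proj(tp,X).round(1),'side',proj(sp,X).round(1),'w2',proj(p,X).round(1))
```

```text
cam [0.46251352 0.07018885 0.24492303]
[ 374  124   23   54 1067] [384.92783505 150.60637301] [0.52275674 0.06321567 0.064     ] [0.51956826 0.07702359 0.064     ] [0.52682199 0.04843802 0.064     ]
[0.60619289 0.01126159 0.034     ]
[ 0.50969079 -0.00435316  0.034     ]
[0.47943453 0.13515611 0.034     ]
red rows [238 273] [247 305]
0.047 [ 0.48070636 -0.00184571  0.047     ]
0.0705 [0.47854627 0.00670717 0.0705    ]
mid [50, -75, 34] top [269.7 175.3] side [236.5 236.9] w2 [464.9 246.3]
mid [50, 75, 34] top [205.5 184.8] side [208.9 284.7] w2 [502.9  -1.1]
mid [-50, 75, 34] top [211.3 227.6] side [265.2 294.4] w2 [325.5   3.8]
mid [-22, -8, 62] top [244.4 209.1] side [262.1 249.9] w2 [379.  154.9]
mid [-34, 52, 60] top [218.6 218.4] side [259.5 272.2] w2 [362.6  36.9]
mid [-75, -70, 70.5] top [275.5 228.3] side [297.9 231.6] w2 [285.5 264.6]
w [50, -75, 34] top [270.4 175.3] side [236.9 236.5] w2 [464.1 248.4]
w [50, 75, 34] top [206.2 184.8] side [209.4 284.2] w2 [501.9   2.1]
w [-50, 75, 34] top [212.  227.6] side [265.6 293.8] w2 [325.   7.]
w [-22, -8, 62] top [245.1 209.1] side [262.5 249.5] w2 [378.3 157.8]
w [-34, 52, 60] top [219.3 218.5] side [259.9 271.7] w2 [361.9  40.3]
w [-75, -70, 70.5] top [276.2 228.3] side [298.2 231.1] w2 [285.1 267. ]
t [50, -75, 34] top [268.2 175.2] side [235.7 237.8] w2 [466.4 241.6]
t [50, 75, 34] top [204.  184.8] side [207.8 285.9] w2 [505.2  -8.2]
t [-50, 75, 34] top [209.8 227.5] side [264.3 295.7] w2 [326.7  -3.2]
t [-22, -8, 62] top [242.8 209. ] side [261.3 251. ] w2 [380.5 148.6]
t [-34, 52, 60] top [217.  218.4] side [258.6 273.4] w2 [364.2  29.3]
t [-75, -70, 70.5] top [273.9 228.3] side [297.2 232.5] w2 [286.5 259.1]
```

```bash
python3 -m pendant '[[0.4,1.3,0,0.007,0,0.015,0],[0,0,0,0,0,0,0],[0,0,-1.5,0,0,0,0],[0,0,0,0,0,0,0]]' 10
python3 - <<'E'
from h import *
s=status.read_state();print(s['ee_pos'],s['ee_rot'],s['wrist_force'])
E
```

```text
time_s: 2.6
ee_pos: [0.4823, 0.0186, 0.0911]
ee_rot: [0.996, 0.086, 0.007, -0.002]
wrist_force: [-0.4, 0.6, 0.0]
opening: 0.0
[0.48228381 0.01857602 0.09114242] [ 0.99629358  0.08569157  0.00732713 -0.00154062] [-0.42877219  0.57452391  0.04203135]
```

```bash
python3 -m pendant '[[-0.6,-0.2,-1,-0.004,0.014,0,0],[0,0,0,0,0,0,0]]'
python3 - <<'E'
from h import *
for i in range(1):
    s=status.read_state();print(s['ee_pos'],s['ee_rot'],s['joint_vel'].round(3))
E
python3 -m pendant '[[0,0,0,0,0,0,0]]'
```

```text
time_s: 2.8
ee_pos: [0.4769, 0.0166, 0.0822]
ee_rot: [0.996, 0.086, 0.001, -0.0]
wrist_force: [-0.7, -0.1, 0.6]
opening: 0.0004
[0.47685995 0.01656841 0.08220914] [ 9.96327450e-01  8.56182781e-02  1.05657217e-03 -7.45917699e-05] [ 0.01  -0.037 -0.019 -0.026 -0.012  0.005  0.008]
time_s: 2.9
ee_pos: [0.4769, 0.0165, 0.0825]
ee_rot: [0.996, 0.086, 0.001, -0.0]
wrist_force: [1.0, 0.2, -0.2]
opening: 0.0004
```

```bash
python3 -m pendant '[[-0.1,0,-1.3,0,0,0,0],[0,0,-1.2,0,0,0,0],[0,0,0,0,0,0,0]]';python3 -m pendant '[[0,0,0,0,0,0,0]]'
python3 - <<'E'
from h import *
snap('wrist','w3.png')
snap('side','s3.png')
a=cv2.imread('pics/s3.png')[205:315,200:330];b=cv2.imread('pics/w3.png')[60:275,230:420]
cv2.imwrite('pics/c3.png',cv2.hconcat([cv2.resize(a,(400,400),interpolation=cv2.INTER_CUBIC),cv2.resize(b,(400,400))]))
E
```

```text
time_s: 3.2
ee_pos: [0.4768, 0.0164, 0.058]
ee_rot: [0.996, 0.085, 0.002, -0.0]
wrist_force: [-0.6, 0.3, 0.4]
opening: 0.0004
time_s: 3.3
ee_pos: [0.4768, 0.0164, 0.0583]
ee_rot: [0.996, 0.085, 0.002, -0.0]
wrist_force: [-0.4, -0.1, 0.7]
opening: 0.0001
```

View pics/c3.png

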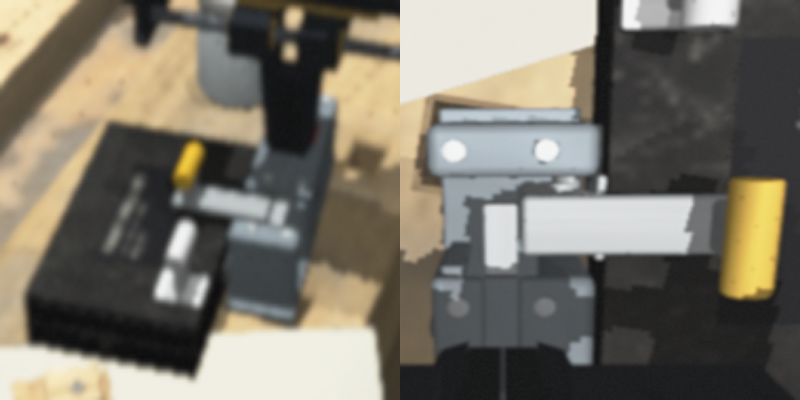

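```bash
python3 -m pendant '[[0,0,-0.4,0,0,0,0],[0.05,-0.3,0,0,0,0,0],[0.05,-0.3,0,0,0,0,0]]';python3 -m pendant '[[0,0,0,0,0,0,0]]'
```

```text
time_s: 3.7
ee_pos: [0.4787, 0.0105, 0.0552]
ee_rot: [0.996, 0.085, 0.004, -0.001]
wrist_force: [-0.4, 0.6, -0.7]
opening: 0.0007
time_s: 3.8
ee_pos: [0.4788, 0.0097, 0.0553]
ee_rot: [0.996, 0.085, 0.004, -0.0]
wrist_force: [-0.1, -0.4, -0.1]
opening: 0.0006
```

```bash
for i in 1 ; do python3 -m pendant '[[0.03,-0.2,0,0,0,0,0]]'|grep -v rot; python3 -m pendant '[[0.03,-0.2,0,0,0,0,0]]'|grep -v rot; python3 -m pendant '[[0.02,-0.15,0,0,0,0,0]]'|grep -v rot; done
```

```text
time_s: 3.9
ee_pos: [0.4792, 0.0078, 0.0553]
wrist_force: [0.2, 0.6, -0.4]
opening: 0.0006
time_s: 4.0
ee_pos: [0.4794, 0.0061, 0.0554]
wrist_force: [-2.1, 3.5, 0.6]
opening: 0.0003
time_s: 4.1
ee_pos: [0.4795, 0.0055, 0.0554]
wrist_force: [-0.4, 3.1, 0.1]
opening: 0.0003
```

```bash
python3 -m pendant '[[0.03,-0.2,0,0,0,0,0]]'|grep -v rot; python3 -m pendant '[[0.03,-0.2,0,0,0,0,0]]'|grep -v rot; python3 -m pendant '[[0.03,-0.2,0,0,0,0,0]]'|grep -v rot
```

```text
time_s: 4.2
ee_pos: [0.4797, 0.0044, 0.0554]
wrist_force: [-0.9, 2.8, -0.1]
opening: 0.0002
time_s: 4.3
ee_pos: [0.4799, 0.0031, 0.0554]
wrist_force: [-0.8, 2.1, 0.7]
opening: 0.0004
time_s: 4.4
ee_pos: [0.4802, 0.0014, 0.0554]
wrist_force: [-0.4, 3.4, 0.2]
opening: 0.0006
```

```bash
python3 -m pendant '[[0.03,-0.15,0,0,0,0,0]]'|grep -v rot; python3 -m pendant '[[0.03,-0.15,0,0,0,0,0]]'|grep -v rot
```

```text
time_s: 4.5
ee_pos: [0.4805, -0.0001, 0.0554]
wrist_force: [-1.1, 3.6, 0.8]
opening: 0.0001
time_s: 4.6
ee_pos: [0.4808, -0.0016, 0.0554]
wrist_force: [-1.1, 3.6, 0.2]
opening: 0.0007
```

```bash
python3 -m pendant '[[0.03,-0.15,0,0,0,0,0]]'|grep -v rot; python3 -m pendant '[[0.03,-0.15,0,0,0,0,0]]'|grep -v rot
```

```text
time_s: 4.7
ee_pos: [0.4811, -0.0032, 0.0554]
wrist_force: [-1.9, 2.9, 0.7]
opening: 0.0007
time_s: 4.8
ee_pos: [0.4814, -0.0049, 0.0554]
wrist_force: [-0.9, 3.8, 0.9]
opening: 0.0003
```

```bash
python3 -m pendant '[[0.02,-0.12,0,0,0,0,0]]'|grep -v rot; python3 -m pendant '[[0.02,-0.12,0,0,0,0,0]]'|grep -v rot
```

```text
time_s: 4.9
ee_pos: [0.4815, -0.0063, 0.0554]
wrist_force: [-1.7, 3.4, 0.6]
opening: 0.0003
time_s: 5.0
ee_pos: [0.4818, -0.0075, 0.0554]
wrist_force: [-0.7, 4.6, 0.0]
opening: 0.0004
```

```bash
python3 -m pendant '[[0.02,-0.12,0,0,0,0,0]]'|grep -v rot; python3 -m pendant '[[0.02,-0.12,0,0,0,0,0]]'|grep -v rot
```

```text
time_s: 5.1
ee_pos: [0.4819, -0.0079, 0.0554]
wrist_force: [-1.8, 5.5, 1.4]
opening: 0.0009
time_s: 5.2
ee_pos: [0.482, -0.0081, 0.0554]
wrist_force: [-2.4, 6.5, 1.7]
opening: 0.0004
```

```bash
python3 -m pendant '[[0.02,-0.12,0,0,0,0,0]]'|grep -v rot
```

```text
time_s: 5.3
ee_pos: [0.4819, -0.0081, 0.0554]
wrist_force: [-1.8, 5.0, 0.6]
opening: 0.0007
```

```bash
python3 -m pendant '[[0.03,-0.18,0,0,0,0,0]]'|grep -v rot
```

```text
time_s: 5.4
ee_pos: [0.4819, -0.0083, 0.0554]
wrist_force: [-2.6, 6.3, 1.9]
opening: 0.0006
```

```bash
python3 -m pendant '[[0.03,-0.18,0,0,0,0,0]]'|grep -v rot
```

```text
time_s: 5.5
ee_pos: [0.482, -0.0084, 0.0555]
wrist_force: [-2.0, 7.0, 1.4]
opening: 0.0004
```

```bash
python3 -m pendant '[[-0.1,0.5,0,0,0,0,0],[0,0.3,1,0,0,0,0],[0,0,3,0,0,0,0],[0,0,4,0,0,0,0],[0,0,3,0,0,0,2]]';python3 - <<'E'
from h import *
s=status.read_state();print(s['qpos'].round(2),s['ee_rot'])
snap('wrist','w4.png')
E
```

```text
time_s: 6.0
ee_pos: [0.4781, -0.0048, 0.1671]
ee_rot: [0.996, 0.089, -0.001, -0.004]
wrist_force: [0.8, -0.2, -0.8]
opening: 0.0065
[ 0.22  0.65 -0.47  2.06  0.54  0.55 -0.46] [ 0.99605019  0.08869762 -0.00115345 -0.00392737]
```

View pics/w4.png

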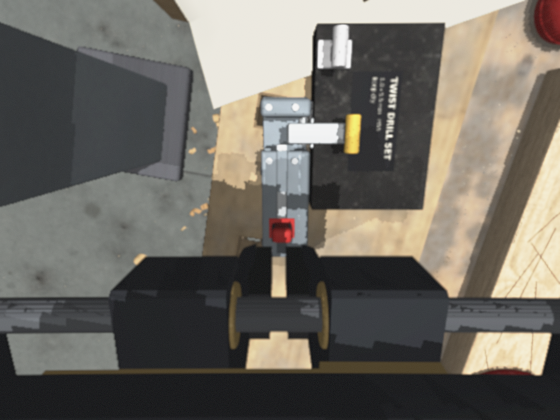

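The tab now sits about 14 mm along, with the stop felt at about 7 N; in the last picture it shows red at (282,231). Next I turn the jaws to lie along the case's y and come in behind the yellow bar.

```bash
python3 -m pendant '[[0.7,0.8,0,0,0,-0.145,0],[0.7,0.8,0,0,0,-0.145,0],[0.7,0.8,0,0,0,-0.145,0],[0.7,0.8,0,0,0,-0.145,0],[0.7,0.8,0,0,0,-0.145,0]]';python3 -m pendant '[[0.7,0.6,0,0,0,-0.145,0],[0.7,0.6,0,0,0,-0.145,0],[0.7,0.6,0,0,0,-0.145,0],[0.7,0.6,0,0,0,-0.145,0],[0.5,0.6,0,0,0,-0.145,0]]';python3 -m pendant '[[0,0,0,0,0,-0.1,0],[0,0,0,0,0,0,0]]'
cat > a.py <<'E'
from h import *
s=status.read_state();q=s['ee_rot'];R=cv2.Rodrigues(np.zeros(3))[0]
from scipy.spatial.transform import Rotation as Ro
M=Ro.from_quat(q).as_matrix();print('yaw',np.degrees(np.arctan2(M[1,0],M[0,0])).round(2),'z',M[:,2].round(4))
a=np.radians(10);d=s['ee_pos']-np.array([.542,.074,0]);c,n=np.cos(a),np.sin(a)
print('case xyz mm',(np.array([c*d[0]+n*d[1],-n*d[0]+c*d[1],d[2]])*1e3).round(1),'pos',s['ee_pos'].round(4),'F',s['wrist_force'].round(1),'open',round(s['opening'],4),'t',s['time_s'])
E
python3 a.py
```

```text
time_s: 6.55
ee_pos: [0.5164, 0.029, 0.1764]
ee_rot: [0.959, -0.284, 0.005, 0.001]
wrist_force: [0.4, 0.1, 0.3]
opening: 0.0003
time_s: 7.05
ee_pos: [0.5504, 0.0564, 0.1794]
ee_rot: [0.788, -0.615, 0.005, 0.005]
wrist_force: [0.7, -0.1, -0.3]
opening: 0.0006
time_s: 7.25
ee_pos: [0.5511, 0.0565, 0.1805]
ee_rot: [0.755, -0.656, 0.006, 0.005]
wrist_force: [-0.4, -0.7, 0.1]
opening: 0.0005
yaw -81.99 z [ 0.0014 -0.0153 -0.9999]
case xyz mm [  5.9 -18.8 180.5] pos [0.5511 0.0565 0.1805] F [-0.4 -0.7  0.1] open 0.0005 t 7.25
```

```bash
python3 -m pendant '[[-0.5,1.1,-3,0.015,0,0.035,0],[0,0,-4,0,0,0,0],[0,0,0,0,0,0,0]]';python3 a.py;python3 - <<'E'
from h import *
snap('wrist','w5.png');p=camera_params('wrist');np.savez('w5.npz',**{k:np.array(v) for k,v in p.items()})
E
```

```text
time_s: 7.55
ee_pos: [0.5473, 0.0664, 0.1114]
ee_rot: [0.768, -0.64, 0.002, -0.002]
wrist_force: [-0.8, -0.4, 0.1]
opening: 0.0006
yaw -79.6 z [ 6.e-03 -3.e-04 -1.e+00]
case xyz mm [  3.9  -8.4 111.4] pos [0.5473 0.0664 0.1114] F [-0.8 -0.4  0.1] open 0.0006 t 7.55
```

View pics/w5.png

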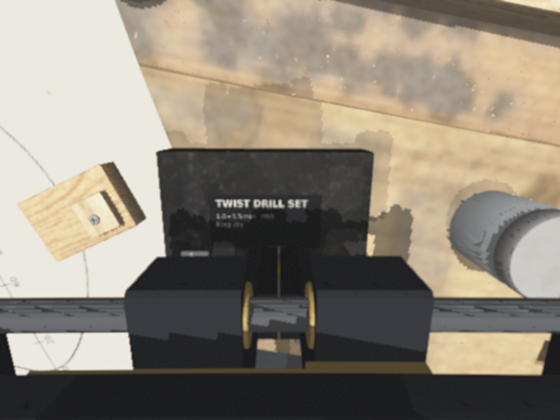

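The wrist view looks from the rear, with the lid's rear edge running from (158,150) to (373,150). The closed fingers are centred over the lid, and the pine block at (80,210) and jar at (520,240) are clear.

```bash
python3 -m pendant '[[0,0,-2.5,0,0.006,0,0],[0,0,-2.3,0,0,0,0],[0,0,-1.2,0,0,0,0],[0,0,0,0,0,0,0]]';python3 a.py;python3 - <<'E'
from h import *
snap('side','s5.png')
a=cv2.imread('pics/s5.png')[205:315,200:330];cv2.imwrite('pics/s5z.png',cv2.resize(a,None,fx=5,fy=5,interpolation=cv2.INTER_CUBIC))
E
```

```text
time_s: 8.0
ee_pos: [0.5541, 0.0657, 0.0597]
ee_rot: [0.769, -0.64, 0.005, -0.005]
wrist_force: [0.3, -0.3, 1.0]
opening: 0.0002
yaw -79.54 z [ 0.0149  0.0016 -0.9999]
case xyz mm [ 10.5 -10.3  59.7] pos [0.5541 0.0657 0.0597] F [ 0.3 -0.3  1. ] open 0.0002 t 8.0
```

View pics/s5z.png

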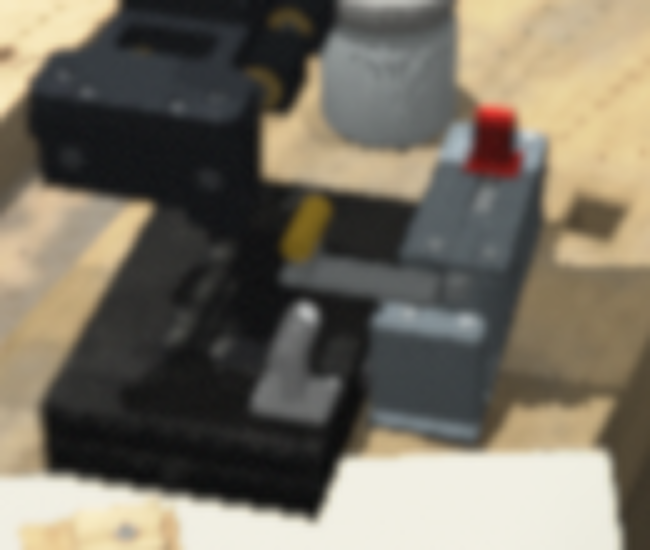

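```bash
python3 -m pendant '[[-0.3,0.1,-1,-0.002,0.015,0,0],[-0.3,0,0,0,0,0,0],[-0.3,0,0,0,0,0,0],[-0.2,0,0,0,0,0,0]]';python3 a.py
```

```text
time_s: 8.45
ee_pos: [0.5454, 0.067, 0.0533]
ee_rot: [0.769, -0.64, 0.002, -0.002]
wrist_force: [0.7, 1.2, 0.2]
opening: 0.0005
yaw -79.54 z [ 5.8e-03  6.0e-04 -1.0e+00]
case xyz mm [ 2.1 -7.5 53.3] pos [0.5454 0.067  0.0533] F [0.7 1.2 0.2] open 0.0005 t 8.45
```

```bash
python3 -m pendant '[[-0.3,-0.05,-0.3,0,0.005,0,0],[-0.3,-0.05,0,0,0,0,0]]'|grep -v rot;python3 -m pendant '[[-0.3,-0.05,0,0,0,0,0]]'|grep -v rot;python3 -m pendant '[[-0.3,-0.05,0,0,0,0,0]]'|grep -v rot;python3 -m pendant '[[-0.3,-0.05,0,0,0,0,0]]'|grep -v rot
```

```text
time_s: 8.65
ee_pos: [0.5391, 0.0661, 0.0507]
wrist_force: [0.4, 0.7, -0.4]
opening: 0.0006
time_s: 8.75
ee_pos: [0.5374, 0.0658, 0.051]
wrist_force: [4.9, 0.4, 3.6]
opening: 0.0004
time_s: 8.85
ee_pos: [0.5366, 0.0657, 0.0516]
wrist_force: [3.9, 0.2, 3.2]
opening: 0.0005
time_s: 8.95
ee_pos: [0.5356, 0.0655, 0.0522]
wrist_force: [4.6, -0.3, 3.7]
opening: 0.0006
```

```bash
python3 -m pendant '[[-0.3,-0.05,0.17,0,0,0,0]]'|grep -v rot;python3 -m pendant '[[-0.3,-0.05,0.17,0,0,0,0]]'|grep -v rot
```

```text
time_s: 9.05
ee_pos: [0.5329, 0.065, 0.0541]
wrist_force: [2.0, 0.8, -1.6]
opening: 0.0004
time_s: 9.15
ee_pos: [0.5294, 0.0644, 0.0559]
wrist_force: [1.7, 0.2, 0.3]
opening: 0.0001
```

```bash
python3 -m pendant '[[-0.3,-0.05,0.15,0,0,0,0]]'|grep -v rot;python3 -m pendant '[[-0.3,-0.05,0.15,0,0,0,0]]'|grep -v rot
```

```text
time_s: 9.25
ee_pos: [0.5259, 0.0637, 0.0574]
wrist_force: [2.5, 1.7, 0.2]
opening: 0.0005
time_s: 9.35
ee_pos: [0.5221, 0.0631, 0.0589]
wrist_force: [2.2, 0.5, -2.0]
opening: 0.0004
```

```bash
python3 -m pendant '[[-0.4,-0.07,0.08,0,0,0,0],[-0.4,-0.07,0.05,0,0,0,0]]'|grep -v rot;python3 -m pendant '[[-0.4,-0.07,0,0,0,0,0],[-0.4,-0.07,0,0,0,0,0]]'|grep -v rot;python3 a.py
```

```text
time_s: 9.55
ee_pos: [0.5148, 0.0618, 0.0609]
wrist_force: [4.5, -0.2, 4.5]
opening: 0.0006
time_s: 9.75
ee_pos: [0.5085, 0.0606, 0.062]
wrist_force: [3.5, 0.0, 5.3]
opening: 0.0004
yaw -79.56 z [ 0.0213  0.0044 -0.9998]
case xyz mm [-35.3  -7.3  62. ] pos [0.5085 0.0606 0.062 ] F [3.5 0.  5.3] open 0.0004 t 9.75
```

```bash
python3 -m pendant '[[-0.4,-0.07,0.1,0,0.02,0,0],[-0.4,-0.07,0.1,0,0,0,0]]'|grep -v rot;python3 -m pendant '[[-0.4,-0.07,0,0,0,0,0],[-0.4,-0.07,0,0,0,0,0]]'|grep -v rot;python3 a.py;python3 - <<'E'
from h import *
snap('side','s6.png')
a=cv2.imread('pics/s6.png')[205:315,200:330];cv2.imwrite('pics/s6z.png',cv2.resize(a,None,fx=5,fy=5,interpolation=cv2.INTER_CUBIC))
E
```

```text
time_s: 9.95
ee_pos: [0.4989, 0.059, 0.0642]
wrist_force: [1.9, 0.1, 0.6]
opening: 0.0008
time_s: 10.15
ee_pos: [0.489, 0.0573, 0.0638]
wrist_force: [2.5, 0.4, 0.9]
opening: 0.0006
yaw -79.56 z [-0.0039  0.0037 -1.    ]
case xyz mm [-55.1  -7.3  63.8] pos [0.489  0.0573 0.0638] F [2.5 0.4 0.9] open 0.0006 t 10.15
```

View pics/s6z.png

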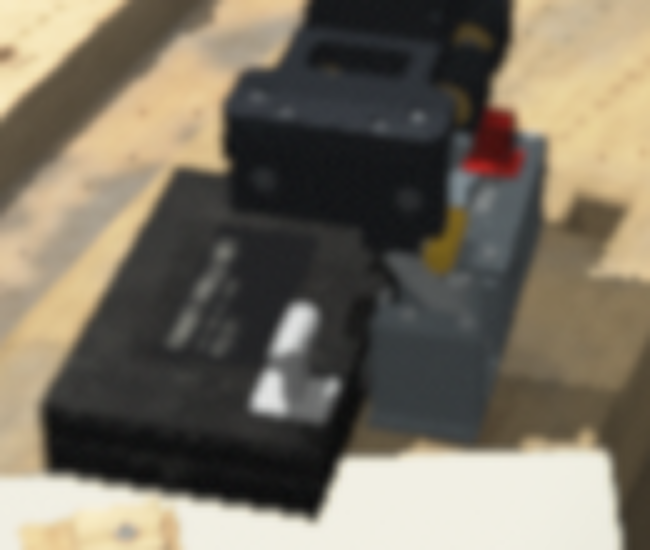

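The side view shows the yellow bar swung over the housing at (445,240) in the zoom. I'll carry on, lowering with the arc.

```bash
python3 -m pendant '[[-0.3,-0.05,-0.25,0,-0.003,0,0],[-0.3,-0.05,-0.2,0,0,0,0]]'|grep -v rot;python3 -m pendant '[[-0.3,-0.05,-0.2,0,0,0,0],[-0.3,-0.05,-0.2,0,0,0,0]]'|grep -v rot;python3 a.py
```

```text
time_s: 10.4
ee_pos: [0.4791, 0.0555, 0.0596]
wrist_force: [-1.7, 0.1, 12.2]
opening: 0.0002
time_s: 10.6
ee_pos: [0.471, 0.0541, 0.0565]
wrist_force: [4.6, 0.4, 20.1]
opening: 0.0002
yaw -79.54 z [-0.0084  0.0017 -1.    ]
case xyz mm [-73.4  -7.3  56.5] pos [0.471  0.0541 0.0565] F [ 4.6  0.4 20.1] open 0.0002 t 10.6
```

```bash
python3 -m pendant '[[-0.05,0,0.2,0,-0.008,0,0]]'|grep -v rot;python3 -m pendant '[[-0.25,-0.04,0.1,0,0,0,0]]'|grep -v rot;python3 -m pendant '[[-0.25,-0.04,0,0,0,0,0]]'|grep -v rot;python3 a.py;python3 - <<'E'
from h import *
snap('side','s7.png')
a=cv2.imread('pics/s7.png')[205:315,200:330];cv2.imwrite('pics/s7z.png',cv2.resize(a,None,fx=5,fy=5,interpolation=cv2.INTER_CUBIC))
E
```

```text
time_s: 10.7
ee_pos: [0.4699, 0.054, 0.0586]
wrist_force: [0.4, -0.4, -0.1]
opening: 0.0004
time_s: 10.8
ee_pos: [0.466, 0.0534, 0.0594]
wrist_force: [1.3, 0.2, -0.2]
opening: 0.0005
time_s: 10.9
ee_pos: [0.4646, 0.0533, 0.0596]
wrist_force: [5.9, 1.0, 3.4]
opening: 0.0007
yaw -79.53 z [ 0.      0.0017 -1.    ]
case xyz mm [-79.8  -7.   59.6] pos [0.4646 0.0533 0.0596] F [5.9 1.  3.4] open 0.0007 t 10.9
```

View pics/s7z.png

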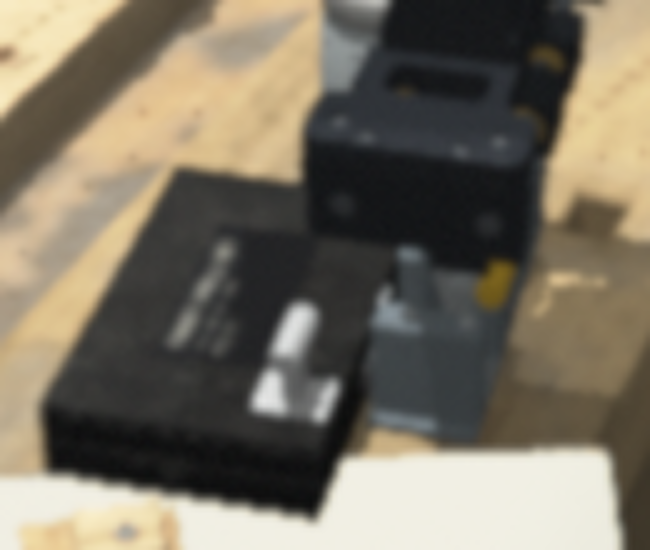

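```bash
python3 -m pendant '[[-0.25,-0.04,-0.1,0,0,0,0]]'|grep -v rot;python3 -m pendant '[[-0.3,-0.05,-0.1,0,0,0,0]]'|grep -v rot;python3 -m pendant '[[-0.3,-0.05,0,0,0,0,0]]'|grep -v rot
```

```text
time_s: 11.05
ee_pos: [0.4644, 0.0532, 0.0592]
wrist_force: [6.4, 0.5, 11.9]
opening: 0.001
time_s: 11.15
ee_pos: [0.4644, 0.0532, 0.059]
wrist_force: [4.3, 0.6, 13.4]
opening: 0.0008
time_s: 11.25
ee_pos: [0.4644, 0.0532, 0.0597]
wrist_force: [5.1, 0.3, 3.6]
opening: 0.0002
```

```bash
python3 -m pendant '[[0.3,0,0.5,0,0,0,0],[0.2,0,2,0,0,0,0],[0,0.5,3,0,0,0,5],[0.5,1.5,3,0,0,0,5],[0.5,1.5,1,0,0,0,5]]';python3 a.py;python3 - <<'E'
from h import *
I=snap('side','s8.png');snap('top','t8.png')
a=cv2.imread('pics/s8.png')[205:315,200:330];b=cv2.imread('pics/t8.png')[160:260,190:310];cv2.imwrite('pics/c8.png',cv2.hconcat([cv2.resize(a,(400,400),interpolation=cv2.INTER_CUBIC),cv2.resize(b,(400,400),interpolation=cv2.INTER_CUBIC)]))
p=camera_params('side');h=cv2.cvtColor(I,cv2.COLOR_RGB2HSV);m=((h[...,0]>18)&(h[...,0]<34)&(h[...,1]>140)&(h[...,2]>80)).astype(np.uint8);m[:245]=0;m[280:]=0;m[:,:275]=0;m[:,312:]=0
n,l,s,c=cv2.connectedComponentsWithStats(m);print(s[1:],c[1:])
a=np.radians(10)
for sw in(.9,1.1,1.25):
    t=np.radians(60)+sw;v=np.array([-52+60*np.cos(t),-8,10+60*np.sin(t)])/1e3
    X=np.array([.542+np.cos(a)*v[0]-np.sin(a)*v[1],.074+np.sin(a)*v[0]+np.cos(a)*v[1],v[2]]);print(sw,proj(p,X))
E
```

```text
time_s: 11.75
ee_pos: [0.4691, 0.0842, 0.1548]
ee_rot: [0.767, -0.642, -0.002, 0.003]
wrist_force: [1.5, 0.4, -0.3]
opening: 0.0221
yaw -79.83 z [-0.0072 -0.0019 -1.    ]
case xyz mm [-70.   22.7 154.8] pos [0.4691 0.0842 0.1548] F [ 1.5  0.4 -0.3] open 0.0221 t 11.75
[[296 253   8  13  66]] [[299.34848485 259.09090909]]
0.9 [289.40476586 252.90450943]
1.1 [295.20254857 256.27701308]
1.25 [299.05770114 259.33035734]
```

View pics/c8.png

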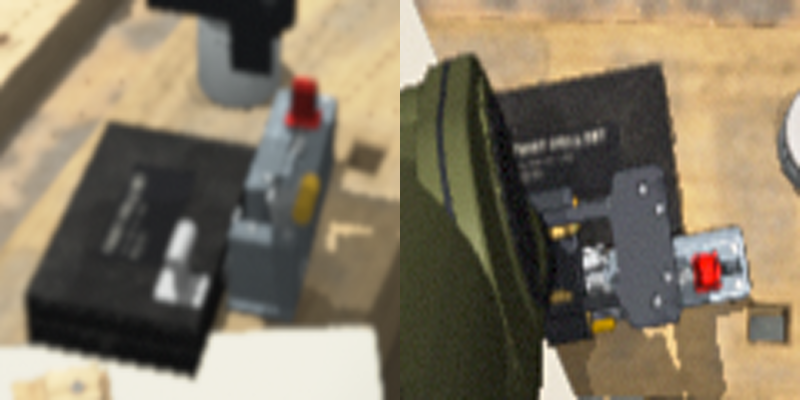

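The lever matches 1.25 rad: the yellow centroid is at (299.3,259.1) in the side view, against a predicted (299.1,259.3). Next is the lid bar.

```bash
python3 -m pendant '[[1.5,1.7,0,0,-0.007,0,5],[1.5,1.7,0,0,0,0,5],[0,0,0,0,0,0,5],[0,0,0,0,0,0,5]]';python3 a.py
python3 - <<'E'
from h import *
snap('wrist','w9.png')
E
```

```text
time_s: 12.25
ee_pos: [0.4932, 0.1155, 0.1499]
ee_rot: [0.768, -0.641, -0.003, 0.007]
wrist_force: [0.1, -0.5, 0.1]
opening: 0.0502
yaw -79.71 z [-0.0142 -0.0077 -0.9999]
case xyz mm [-40.8  49.4 149.9] pos [0.4932 0.1155 0.1499] F [ 0.1 -0.5  0.1] open 0.0502 t 12.25
```

View pics/w9.png

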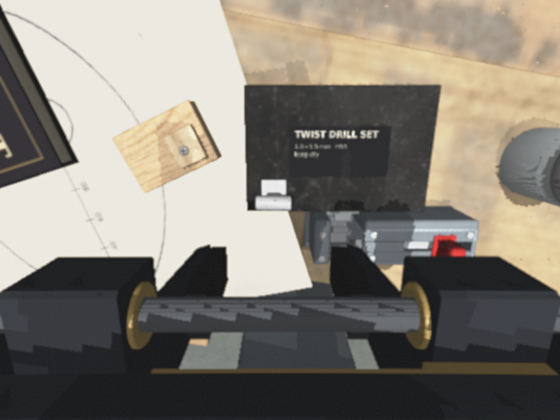

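The wrist view shows the silver bar at (272,203), almost centred between the open fingers (278). The pine block at (165,145) is well clear.

```bash
python3 -m pendant '[[0.6,0.3,-3,0.008,-0.014,0,5],[0,0,-3,0,0,0,5],[0,0,0,0,0,0,5]]';python3 a.py
```

```text
time_s: 12.6
ee_pos: [0.4965, 0.1143, 0.0881]
ee_rot: [0.766, -0.642, -0.001, 0.002]
wrist_force: [-1.6, -0.8, 0.8]
opening: 0.0498
yaw -79.93 z [-0.0031 -0.0021 -1.    ]
case xyz mm [-37.8  47.6  88.1] pos [0.4965 0.1143 0.0881] F [-1.6 -0.8  0.8] open 0.0498 t 12.6
```

```bash
python3 -m pendant '[[0.3,0.5,-0.8,0,-0.003,0,5],[0,0,-1.2,0,0,0,5],[0,0,0,0,0,0,5]]';python3 a.py
python3 - <<'E'
from h import *
snap('wrist','w10.png');snap('side','s10.png')
a=cv2.imread('pics/s10.png')[215:325,200:330];b=cv2.imread('pics/w10.png')[60:300,150:400]
cv2.imwrite('pics/c10.png',cv2.hconcat([cv2.resize(a,(400,400),interpolation=cv2.INTER_CUBIC),cv2.resize(b,(400,400))]))
E
```

```text
time_s: 12.9
ee_pos: [0.4991, 0.1177, 0.0682]
ee_rot: [0.766, -0.643, 0.001, 0.001]
wrist_force: [-0.2, 0.5, -0.4]
opening: 0.05
yaw -80.05 z [-6.0e-04 -3.2e-03 -1.0e+00]
case xyz mm [-34.7  50.5  68.2] pos [0.4991 0.1177 0.0682] F [-0.2  0.5 -0.4] open 0.05 t 12.9
```

View pics/c10.png

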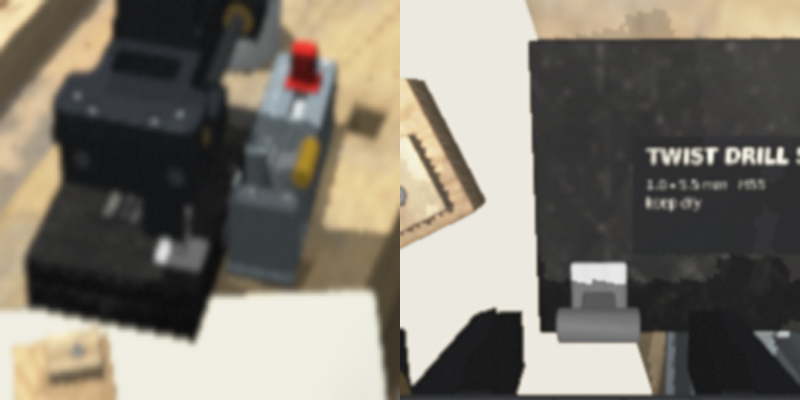

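The fingers straddle the silver bar: it spans 557–640 in the zoom, and the fingers' inner faces are at 524 and 690. I'll lower and pinch.

```bash
python3 -m pendant '[[0,0.1,-1.4,0,0,0,5],[0,0,-0.9,0,0,0,5],[0,0,0,0,0,0,3.5]]';python3 a.py
```

```text
time_s: 13.3
ee_pos: [0.5009, 0.1195, 0.0457]
ee_rot: [0.766, -0.643, 0.002, -0.001]
wrist_force: [0.2, 0.1, -0.5]
opening: 0.0443
yaw -80.04 z [ 0.0042 -0.0015 -1.    ]
case xyz mm [-32.6  52.   45.7] pos [0.5009 0.1195 0.0457] F [ 0.2  0.1 -0.5] open 0.0443 t 13.3
```

```bash
python3 -m pendant '[[0,0,0,0,0,0,2],[0,0,0,0,0,0,2],[0,0,0,0,0,0,2],[0,0,0,0,0,0,2]]' 15;python3 a.py
```

```text
time_s: 13.7
ee_pos: [0.5005, 0.1205, 0.0454]
ee_rot: [0.766, -0.643, 0.002, -0.001]
wrist_force: [1.5, -0.0, -1.5]
opening: 0.0255
yaw -79.98 z [ 3.5e-03 -6.0e-04 -1.0e+00]
case xyz mm [-32.8  53.   45.4] pos [0.5005 0.1205 0.0454] F [ 1.5 -0.  -1.5] open 0.0255 t 13.7
```

```bash
python3 -m pendant '[[0.3,0.05,0.65,0,0,0,2],[0.4,0.06,0.6,0,0,0,2],[0.4,0.08,0.55,0,0,0,2]]' 20;python3 a.py
```

```text
time_s: 14.0
ee_pos: [0.5119, 0.1225, 0.0641]
ee_rot: [0.766, -0.643, 0.001, -0.0]
wrist_force: [1.0, 0.2, -5.8]
opening: 0.0257
yaw -79.96 z [ 2.5e-03 -9.0e-04 -1.0e+00]
case xyz mm [-21.2  53.   64.1] pos [0.5119 0.1225 0.0641] F [ 1.   0.2 -5.8] open 0.0257 t 14.0
```

```bash
python3 -m pendant '[[0.45,0.08,0.55,0,0,0,2],[0.5,0.09,0.5,0,0,0,2],[0.55,0.1,0.5,0,0,0,2],[0.6,0.1,0.42,0,0,0,2]]';python3 a.py;python3 -m pendant '[[0.6,0.1,0.38,0,0,0,2],[0.65,0.11,0.32,0,0,0,2],[0.65,0.12,0.28,0,0,0,2]]';python3 a.py
```

```text
time_s: 14.4
ee_pos: [0.5351, 0.1266, 0.0858]
ee_rot: [0.766, -0.643, 0.002, -0.001]
wrist_force: [0.5, 1.8, -8.1]
opening: 0.0254
yaw -79.98 z [ 3.5e-03 -5.0e-04 -1.0e+00]
case xyz mm [ 2.4 53.  85.8] pos [0.5351 0.1266 0.0858] F [ 0.5  1.8 -8.1] open 0.0254 t 14.4
time_s: 14.7
ee_pos: [0.554, 0.13, 0.0956]
ee_rot: [0.766, -0.643, 0.0, 0.001]
wrist_force: [0.5, 1.1, -10.5]
opening: 0.0254
yaw -79.96 z [-2.0e-04 -1.2e-03 -1.0e+00]
case xyz mm [21.6 53.  95.6] pos [0.554  0.13   0.0956] F [  0.5   1.1 -10.5] open 0.0254 t 14.7
```

```bash
python3 -m pendant '[[0.68,0.12,0.15,0,0,0,2],[0.7,0.12,0.12,0,0,0,2],[0.7,0.12,0.05,0,0,0,2],[0.7,0.12,0,0,0,0,2]]';python3 a.py;python3 -m pendant '[[0.7,0.12,-0.02,0,0,0,2],[0.7,0.12,-0.06,0,0,0,2],[0.7,0.12,-0.1,0,0,0,2]]';python3 a.py
```

```text
time_s: 15.1
ee_pos: [0.5812, 0.1349, 0.1005]
ee_rot: [0.766, -0.642, -0.002, 0.003]
wrist_force: [-3.3, 1.3, 0.2]
opening: 0.0251
yaw -79.95 z [-0.0059 -0.0022 -1.    ]
case xyz mm [ 49.1  53.1 100.5] pos [0.5812 0.1349 0.1005] F [-3.3  1.3  0.2] open 0.0251 t 15.1
time_s: 15.4
ee_pos: [0.6037, 0.1389, 0.0987]
ee_rot: [0.766, -0.642, -0.002, 0.003]
wrist_force: [-2.5, 1.7, -1.9]
opening: 0.0256
yaw -79.95 z [-0.0063 -0.0021 -1.    ]
case xyz mm [72.1 53.2 98.7] pos [0.6037 0.1389 0.0987] F [-2.5  1.7 -1.9] open 0.0256 t 15.4
```

```bash
python3 a.py; python3 -m pendant '[[0.68,0.12,-0.18,0,-0.006,0,2],[0.68,0.12,-0.22,0,0,0,2],[0.65,0.12,-0.27,0,0,0,2]]';python3 a.py;python3 -m pendant '[[0.63,0.11,-0.3,0,0,0,2],[0.6,0.11,-0.33,0,0,0,2]]';python3 a.py
```

```text
yaw -79.95 z [-0.0063 -0.0021 -1.    ]
case xyz mm [72.1 53.2 98.7] pos [0.6037 0.1389 0.0987] F [-2.5  1.7 -1.9] open 0.0256 t 15.4
time_s: 15.7
ee_pos: [0.6259, 0.1429, 0.0914]
ee_rot: [0.766, -0.642, 0.001, 0.001]
wrist_force: [-3.2, 1.4, 0.0]
opening: 0.0256
yaw -79.95 z [ 5.e-04 -2.e-03 -1.e+00]
case xyz mm [94.6 53.3 91.4] pos [0.6259 0.1429 0.0914] F [-3.2  1.4  0. ] open 0.0256 t 15.7
time_s: 15.9
ee_pos: [0.6388, 0.1452, 0.0841]
ee_rot: [0.766, -0.642, 0.0, 0.001]
wrist_force: [-3.2, 1.2, -0.7]
opening: 0.0256
yaw -79.95 z [-8.0e-04 -2.3e-03 -1.0e+00]
case xyz mm [107.7  53.3  84.1] pos [0.6388 0.1452 0.0841] F [-3.2  1.2 -0.7] open 0.0256 t 15.9
```

```bash
python3 -m pendant '[[0,0,0,0,0,0,4.5],[0,0,0,0,0,0,4.5],[0,0,0,0,0,0,4.5],[0,0,0,0,0,0,4.5]]';python3 -m pendant '[[0,0,1,0,0,0,4.5],[0,0,2,0,0,0,4.5],[0,0,3,0,0,0,4.5],[0,0,4,0,0,0,4.5],[0,0,3,0,0,0,4.5]]';python3 a.py
python3 - <<'E'
from h import *
snap('wrist','w11.png');I=snap('side','s11.png');snap('top','t11.png')
p=camera_params('side')
c=cv2.hconcat([cv2.imread('pics/side0.png' if 0 else 'pics/s11.png')[160:320,180:340],cv2.imread('pics/t11.png')[130:290,180:340]])
cv2.imwrite('pics/c11.png',cv2.resize(c,(800,400),interpolation=cv2.INTER_CUBIC))
a=np.radians(10)
for sw in(1.4,1.57,1.72):
    t=np.arctan2(42,-86)-sw;v=np.array([52+96*np.cos(t),52,18+96*np.sin(t)])/1e3
    X=np.array([.542+np.cos(a)*v[0]-np.sin(a)*v[1],.074+np.sin(a)*v[0]+np.cos(a)*v[1],v[2]]);print(sw,proj(p,X),proj(camera_params('top'),X))
E
```

```text
time_s: 16.3
ee_pos: [0.6436, 0.1436, 0.0846]
ee_rot: [0.766, -0.643, 0.004, -0.001]
wrist_force: [-0.2, 0.0, 0.1]
opening: 0.0452
time_s: 16.8
ee_pos: [0.6406, 0.1421, 0.2177]
ee_rot: [0.766, -0.643, 0.002, 0.002]
wrist_force: [1.0, -0.1, 0.7]
opening: 0.0449
yaw -80.06 z [ 0.0016 -0.0059 -1.    ]
case xyz mm [108.9  49.9 217.7] pos [0.6406 0.1421 0.2177] F [ 1.  -0.1  0.7] open 0.0449 t 16.8
1.4 [193.099899   238.82323543] [206.85804541 163.93746859]
1.57 [185.08152267 240.42309594] [206.42132639 157.58590902]
1.72 [178.80073502 242.89166826] [206.2808695  152.74788376]
```

View pics/c11.png

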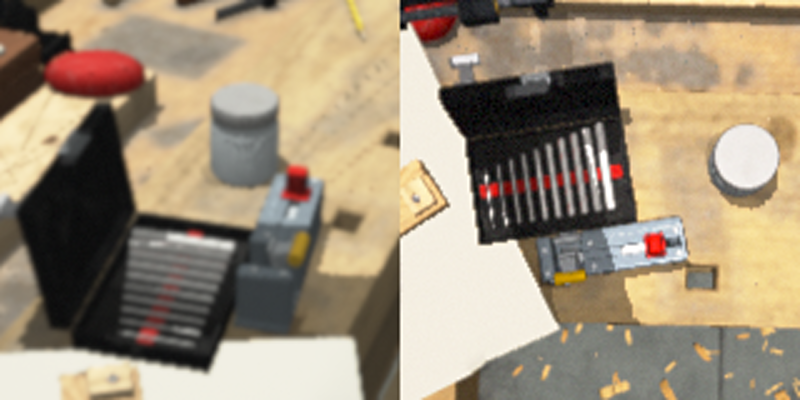

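View pics/w11.png

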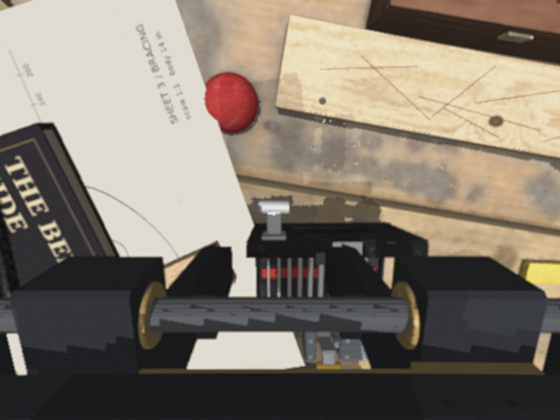

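The lid stands open. The silver bar is at (206,154) in the top view, which fits about 1.7 rad, and the lever is still back. One check of the bystanders against the first picture.

Run:
```python
import cv2,numpy as np
a=cv2.imread('pics/top0.png').astype(int);b=cv2.imread('pics/t11.png').astype(int)
for n,(x0,y0,x1,y1) in {'jar':(300,176,335,212),'cork':(336,174,374,198),'pine':(158,190,204,232)}.items():
    print(n,np.abs(a-b)[y0:y1,x0:x1].mean().round(2),np.percentile(np.abs(a-b)[y0:y1,x0:x1],99))
from h import *
print(status.read_state()['wrist_force'], manip.sign_off())
```

```text
jar 39.17 52.0
cork 35.13 52.0
pine 61.73 166.05000000000018
the job is handed in; nothing more can be done
[-0.54686448 -0.05801919 -0.64662126] None
```

The differences are large, so I'll check whether that comes from an overall brightness shift, using the saved pictures.

Run:
```python
import cv2,numpy as np
a=cv2.imread('pics/top0.png',0);b=cv2.imread('pics/t11.png',0)
for n,(x0,y0,x1,y1) in {'jar':(300,176,335,212),'cork':(336,174,374,198),'pine':(160,192,202,230)}.items():
    r=cv2.matchTemplate(b[y0-8:y1+8,x0-8:x1+8],a[y0:y1,x0:x1],cv2.TM_CCOEFF_NORMED);_,m,_,l=cv2.minMaxLoc(r);print(n,m,l[0]-8,l[1]-8,a[y0:y1,x0:x1].mean(),b[y0:y1,x0:x1].mean())
cv2.imwrite('pics/cmp.png',cv2.resize(cv2.hconcat([cv2.imread('pics/top0.png')[150:250,140:380],cv2.imread('pics/t11.png')[150:250,140:380]]),(800,167)))
```

```text
jar 0.9952971935272217 0 0 151.51031746031745 191.56666666666666
cork 0.9524917006492615 0 0 163.8684210526316 203.89802631578948
pine 0.19142062962055206 6 -4 180.28446115288222 187.95112781954887
```

View pics/cmp.png

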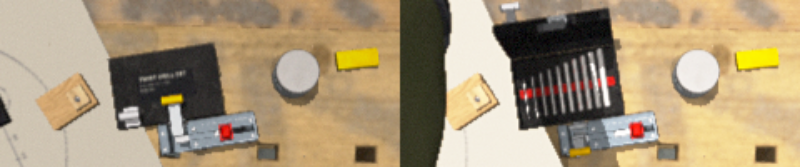

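The drill bit case is open and the job is handed in, at about 17 s on the robot's clock.

- **Safety tab:** I pushed it about 14 mm along the slot until the force rose from about 3 N of friction to about 7 N and it stalled. That is roughly 1 mm into the sprung stop.
- **Catch lever:** I pushed the yellow bar back with closed fingers rather than pinching it. It came up against its hard stop, and the side view put it at about 1.25 rad. While it was already well back, I pressed down on it with about 20 N for a moment; the bolt was clear by then.
- **Lid:** I pinched the silver bar and lifted the lid to about 1.7 rad, past upright, then let go and withdrew. The wrist force was near zero at hand-in.

**Bystanders:**
- My first picture comparison, run in the same step as the hand-in, disagreed because the later picture is brighter overall.
- Matching the saved pictures again showed no shift (0 px) for the jar and the little yellow block.
- The pine block's match failed (score 0.19) because the arm partly hides it in the top view. By eye, its visible part has not moved. The nearest the arm worked to it was at the lid bar, where the wrist views showed it well clear.

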